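# Close a half-stoppered vial in the ratchet hand press

## Task

Close the half-stoppered vial in the hand press using fingertip pushes only, without grasping or lifting anything: push the loading slide all the way in so that the vial stands under the arm, then press the pawl's thumb pad down until the pawl snaps out of the toothed quadrant and stays out, then push the T-handle down until the stopper is fully seated in the vial. Do not force the arm while the pawl is still in the teeth, do not touch the vial or its stopper with the fingers, and leave everything else on the bench where it stands.

Things in the scene. Friction and masses are not known exactly. Their poses are not given: they have to be found in the camera images.
- press: Hand press, grey base, fixed. Origin: on the bench below the arm's hinge. x along the arm to the T-handle, y away from the robot along the loading lane, z up. Base 14 mm thick, x -137 to 125, y -50 to 50 mm, tongue under the lane to y -100. Hinge cheeks x -24 to 26 mm, 87 mm high. Lane at x 85: rails 34 mm apart, 32 mm high, stop face at y 16. A vial that is home stands at x 85, y 0 on the base.
- hinge_axis (a point): Axis of the arm's hinge, 73 mm above the bench over the press origin; the hinge axis is the press's y axis.
- press_arm (a joint): Elevation of the press arm above level, rad: starts 0.36 to 0.58; at 0 (level) its round foot, 85 mm from the hinge, has pushed the stopper home; stop at -0.05. Stiff hinge: stays where left; needs about 1 to 3 N on the handle, 5 to 8 N over the last 0.1 rad where the stopper goes in. With the pawl in the teeth it goes down at most one tooth (0.12 rad), then stands solid.
- handle_top (a point): Top of the middle of the T-handle at the arm's end: black rubber bar, 22 mm diameter, 70 mm long along the press's y. In the arm's frame the bar's axis is 180 mm from hinge_axis and 27 mm above the hinge line, this point 38 mm above it; it moves on an arc about hinge_axis. Arm level: top of the bar 111 mm above the bench.
- pawl (a joint): Angle of the ratchet pawl, rad: 0 to 0.15 hooked in the quadrant's teeth (start), 0.50 free against its stop. An over-centre spring holds it at either end: pressed past 0.27 it snaps over and stays free. Takes about 2 N on the thumb pad.
- thumb_pad (a point): Middle of the top face of the pawl's thumb pad, a dark ribbed steel plate 28 mm (press x) by 32 mm (press y), on the side of the hinge away from the handle. About 60 mm above the bench with the pawl in the teeth, about 31 mm when free. Turns about a pin at x -60, z 28 mm of the press.
- slide (a joint): Travel of the loading slide in m: 0 pulled out (start), 0.040 fully home. Moves along the press's +y axis; friction 1.5 N. Its steel shoe pushes the vial ahead of it along the lane.
- slide_plate (a point): Middle of the outer face (towards the robot) of the slide's upright black push plate, 42 mm wide along the press's x, from 16 to 52 mm above the bench; this point is 34 mm above the bench. The face looks along the press's -y axis.
- vial: Clear glass serum vial, 30 mm diameter, 55 mm tall without stopper, loose, standing upright in the loading lane on the base between the slide and the back stop. Origin at the centre of its underside, z up.
- stopper (a joint): How far the vial's grey rubber stopper stands proud, in m: starts 0.006 to 0.009, 0 is fully seated. A tight fit: about 14 N on the stopper moves it.
- stopper_top (a point): Centre of the top of the stopper, 19 mm diameter; 73 mm above the bench when seated.
- spare_vial_1: Closed vial like the one in the press (30 mm diameter, 59 mm tall), loose on the bench behind the base. Leave alone.
- spare_vial_2: Closed vial, loose on the bench behind the base. Leave alone.
- spare_vial_3: Closed vial, loose on the bench in front of the base, between the thumb pad and the slide. Leave alone.
- sample_bottle_2: White plastic bottle 54 mm diameter, 98 mm tall, loose, to the right of the press. Leave alone.
- sample_bottle_3: White plastic bottle 54 mm diameter, 98 mm tall, loose, to the right of the press. Leave alone.
- sample_bottle_4: White plastic bottle without cap, 45 mm diameter, 80 mm tall, loose, at the right. Leave alone.
- brown_bottle: Brown bottle with black cap, 63 mm diameter, 164 mm tall, loose, at the left front of the bench. Leave alone.
- dish: Closed petri dish, 57 mm diameter, 15 mm high, loose, to the right of the press. Leave alone.
Things that resemble listed ones, but are neither listed nor needed, are in the scene too. Leave any red look-alike of the vial alone.

How it is judged:
By the outcome, as a careful person would: the job done as asked, in the order asked, and still so for the second after the job is handed in, with the robot touching nothing.
It also fails if it takes over 48 s, if anything falls off the work surface, if the arm or the gripper's body presses on something with over 40 N, if the wrist force passes 120 N, or if a joint passes its speed limit or range.

## Robot

A 6-joint arm with a two-finger parallel gripper is mounted at the origin on a cart in front of the work surface, level with it; the furniture and walls round the work are solid. World frame = base frame: x ahead of the robot, y to its left, z up, the work surface at z = 0. Lengths are in m, angles in rad, forces in N, time in s.
With the tool pointing down it reaches from about 0.35 to 0.775 m from the base axis. Payload 5.5 kg.
Tool frame: the origin (TCP) lies at the very end of the fingers, on their centre line; the grasp point (between the pads) lies 19 mm behind it; z points along the fingers, y is the line along which they close (so a half turn about z gives the same grasp; the last joint's range is limited). The gripper opens to 85 mm and grips with 20 to 120 N. Pads are 22 mm wide; open, the fingers measure 114 mm over their backs; the gripper's body (76 mm by 85 mm) begins 54 mm behind the grasp point. The pads swing forward as they close: fully open they stand 13 mm farther back than shut.
Start: joints at [1.05, 0.313, 0.046, 1.304, 0, 1.431], TCP at [0.214, 0.534, 0.231] pointing down, gripper open.
Joint ranges: [-2.76, 2.76], [-0.86, 1.69], [-1.03, 1.26], [-2.2, 2.34], [-1.47, 1.5], [-3.14, 3.14]. Speed limits (rad/s): [2.57, 2.57, 3.14, 3.14, 3.14, 3.14].

## Interface

Orientations are given as a unit quaternion [x, y, z, w].
In Python, from plant import robot gives the robot as it stands. The module is installed in compiled form; this text tells all that it offers.
- The arm moves only by the tool step_arm, never from a script. Its argument "deltas" is a list of rows, each an object with "gripper": the opening, from 0 (shut) to 1 (fully open); "offset": the shift along the world's x, y, z in cm, a list of three; "rot": the turn, a rotation vector about the world's x, y, z in rad, a list of three. A call has 1 to 5 rows; each row is the pose to reach, as a shift and turn from the pose commanded when the call began; what a row does not reach only later rows make up. A row lasts 1/10 s, in which the tool goes at most 50 mm and 8.59 degrees, less where a joint would pass 70% of its speed; a pose out of reach is approached as far as the arm can. A call with a gripper value outside its range is refused whole. The fingers move at their own pace and stop on an object; "newtons" is the grip in N (left out, the last holds). Time passes only in rows, so rows that repeat a pose let the fingers close. It gives the time, the measured TCP pose, the force, the opening and the grip force at its end, in the units of the state.
- robot.read_state(): the state, without advancing time (a new reading comes with each control period).
- robot.snapshot(name): name is "scene" or "top"; returns (picture, depth): 400x640x3 uint8, blue, green, red; 400x640 float32, m along the optical axis (not along the pixel's ray), 0 where there is no reading.
- robot.camera_info(name): a dict with "K" (3x3 intrinsics, pixels), "R" (3x3) and "t" (3): a world point X has camera coordinates R X + t. Camera axes: x right, y down, z forward; pixel columns grow to the right and rows downward; lengths in m; the calibration is good to about 2 mm. A picture is of the moment at which its call begins. camera_info takes no time and is no camera call.
- robot.job_done(): hands the job in; it is judged then, once.
The state is a dict: "clock": time; "qpos": joint angles; "qd": joint speeds; "effort": joint torques, N m; "tool_pos": TCP position; "tool_rot": TCP orientation; "ft_force": force on the tool from outside, world axes, zero at the start; "wrist_torque": the same for the moment, N m; "gripper_width": opening from 0.0 (shut) to 1.0 (fully open); "grip_force": force on a finger pad.
Only numpy, scipy, OpenCV 4.12 (cv2) and the standard library are available. Lean on these libraries where they do the work, as an engineer would, in place of code of your own. Each camera call takes 0.05 s, during which the arm holds its last target. There are 200 camera calls.

## Working session

There is one attempt and no reset: what is moved stays moved. The work goes in short steps, Python scripts to look and compute and a tool call to move; the robot and the scene stay as the last step left them, time stands still between calls to the robot, and variables do not carry over. Pictures are saved under pics/ and viewed, at most 10 in all, crops included, and the job is handed in when it is done.

Besides the shell and the picture viewer there is one more tool, called after ">>>" as name(argument=value, ...) on one line, values as JSON. step_arm: Moves the arm, as the interface text tells. Its arguments: {"type":"object","properties":{"deltas":{"type":"array","items":{"type":"object","properties":{"gripper":{"type":"number"},"offset":{"type":"array","items":{"type":"number"}},"rot":{"type":"array","items":{"type":"number"}}}}},"newtons":{"type":"number"}},"required":["deltas"]}

```bash
mkdir -p pics
python3 - <<'E'
from plant import robot
import cv2,numpy as np
for n in("scene","top"):
    p,d=robot.snapshot(n); cv2.imwrite(f"pics/{n}0.png",p); np.save(f"{n}_d.npy",d)
    c=robot.camera_info(n); print(n,c["K"].tolist(),np.round(-c["R"].T@c["t"],3),np.round(c["R"],3).tolist())
s=robot.read_state();print(s["clock"],s["tool_pos"],s["tool_rot"],s["ft_force"])
E
```

```text
scene [[392.62292913213736, 0.0, 321.41152178652914], [0.0, 392.62292913213736, 197.68071765611728], [0.0, 0.0, 1.0]] [-0.188 -0.558  0.613] [[0.506, -0.863, -0.0], [-0.448, -0.262, -0.855], [0.737, 0.432, -0.519]]
top [[387.2640664131631, 0.0, 312.00499842741084], [0.0, 387.2640664131631, 199.49867832593142], [0.0, 0.0, 1.0]] [ 0.376 -0.118  1.286] [[0.02, -1.0, 0.005], [-0.99, -0.021, -0.141], [0.141, -0.002, -0.99]]
0.1 [0.21348027 0.53338949 0.23046676] [ 1.89278957e-01  9.81922981e-01 -8.05300048e-04 -2.93706898e-04] [ 0.61952161  0.10072556 -0.25252255]
```

View pics/scene0.png

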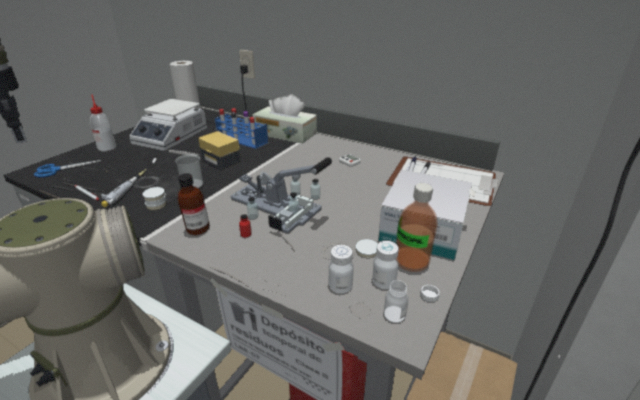

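View pics/top0.png

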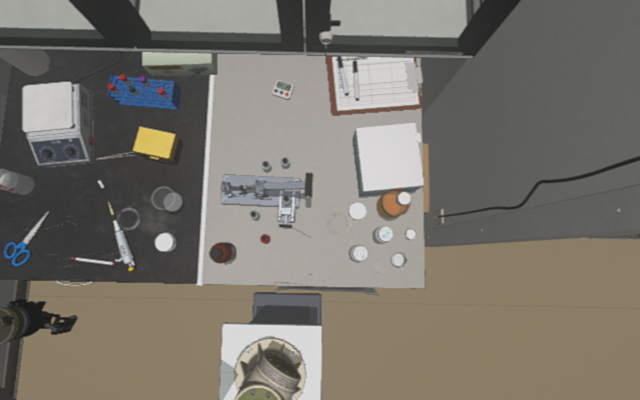

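The scene view shows the press at about (280,195), and the top view shows it at about (265,192). The handle is on the right at (309,184), the slide is at about (286,222), and the pawl is on the left. I'll zoom in on both.

```bash
cat > h.py <<'E'
import numpy as np
from plant import robot
def world(n,d,uv):
    c=robot.camera_info(n);K=np.array(c["K"]);R=np.array(c["R"]);t=np.array(c["t"])
    uv=np.atleast_2d(np.array(uv,float)); z=d[uv[:,1].astype(int),uv[:,0].astype(int)]
    return ((np.c_[uv,np.ones(len(uv))]@np.linalg.inv(K).T)*z[:,None]-t)@R
def grid(n,d):
    v,u=np.mgrid[:400,:640]; return world(n,d,np.c_[u.ravel(),v.ravel()]).reshape(400,640,3)
def proj(n,X):
    c=robot.camera_info(n); p=(np.atleast_2d(X)@np.array(c["R"]).T+c["t"])@np.array(c["K"]).T; return p[:,:2]/p[:,2:]
E
python3 - <<'E'
import cv2,numpy as np
from h import *
a=cv2.imread("pics/top0.png")[145:265,200:330]; b=cv2.imread("pics/scene0.png")[145:245,220:350]
cv2.imwrite("pics/crop1.png",np.vstack([cv2.resize(a,None,fx=3,fy=3,interpolation=2),cv2.resize(b,None,fx=2.3,fy=2.3,interpolation=2) if 0 else cv2.resize(b,(390,240),interpolation=2)]))
cv2.imwrite("pics/ctop.png",cv2.resize(a,None,fx=5,fy=5,interpolation=2)[:600]);cv2.imwrite("pics/cscene.png",cv2.resize(b,None,fx=6,fy=6,interpolation=2))
d=np.load("top_d.npy");g=grid("top",d)
for v in range(168,232,3): print(v,' '.join('%3d'%(1000*g[v,u,2]) for u in range(214,320,3)))
print(np.round(g[190,[214,319]],3),np.round(g[[168,231],280],3))
E
```

```text
168   0   0  -4   0   3   1   5   0   3  -1   2  -1   2   0   1  -3   0  43  39  16  -2   0  -3  -3  12  -3  -4  -5  -2   0   0   0  -1  -2  -1   2
171   1  -2  -1  -6  -3  -6  -3  -2   1   0  -1   0  -2   5   0  -1   0   5   6  -1  -4   0   1  -4  -2   1   0   0  -1   5   0  -2   5  -5   1  -1
174   0   0  -2  -1  17   0   0   1   0   0   2  -2  -1  -1  -2  -1   0   2   1   0   4   1  -9   1  -2  -3   3   1  -3  -1   0 177 178   1   0  -1
177   0   3   2  16  23  12  18  13  18  13  16  11  19  11  18  12  12  10  13  12  20   8  14  12   8  -2   0   1   0  -5  -2 178 174   1  -1  -4
180  -5   0  -2  19  10  15  18  12  14  14  14  16  14  11  79  85  86  15  14  18  13  11  13  15  13  11  13  12  16   0  -5 180 177   6   0   0
183   0  -2   2  61  61  51  16  14  18  11  15  15  13  15  83  86 106 117 116 124 126 129 133 141 142 145 144 150 156 162 167 178 176   3   1   0
186  -2  -4  -3  62  58  52  44  45  16  79  88  96  94 1286  78  91 107 119 122 122 126 128 130 139 144 150 153 155 158 160 168 184 185   0  -4  -1
189  -2  -2   5  62  56  57  20  46  39  49  46  55  54  14  79
[... 1556 characters left out ...]
 1   0   0
222  -5  -2   2  -2  -2   0   1  -1  -2   2   0   0   0  -2  -2  -2   2  -2   1   0   1  -5   0   0  31   5  14   2   0   2   4  -2  -2  -1   0   1
225  -1  -3   4   3  -2   2   1   1  -5   1   1   0   0  -2  -5  -1  -1  -2   3   1   1  -2  51  49  47  51  -2  -2  -4   0  -2  -1  -2   1   0   1
228   0   1   2   0   1   3   1   2   0   4   0   0  -3   6   0   0   0  -3   4  -4  -4  -3   1   0  -1  -1   2   2   0   4   2   5   0   4   0   2
231  -2  -3  -1   4   1  -2   3  -3   2   2   1   0   0   1  -5   0   0   0   0  -1   0  -3   0  -2  -5   1   2  -1  -1   2   1  -2   0   1  -2   2
[[ 0.584  0.209  0.004]
 [ 0.592 -0.143 -0.001]] [[ 0.666 -0.009 -0.004]
 [ 0.451 -0.016  0.   ]]
```

View pics/ctop.png

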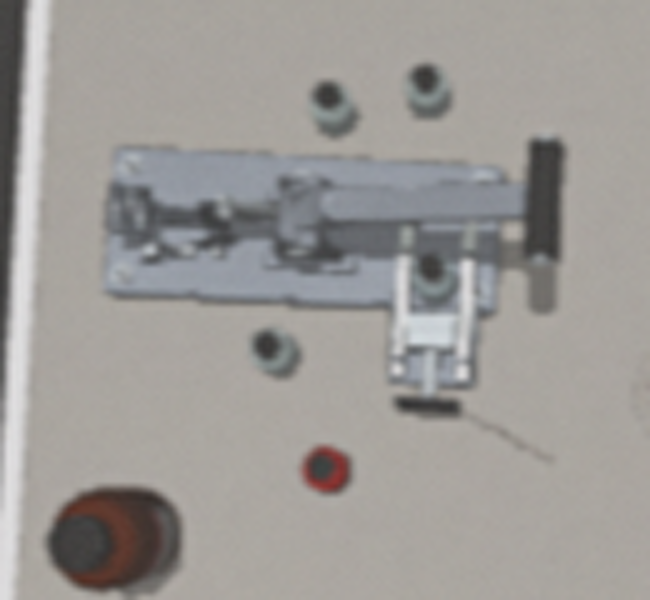

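View pics/cscene.png

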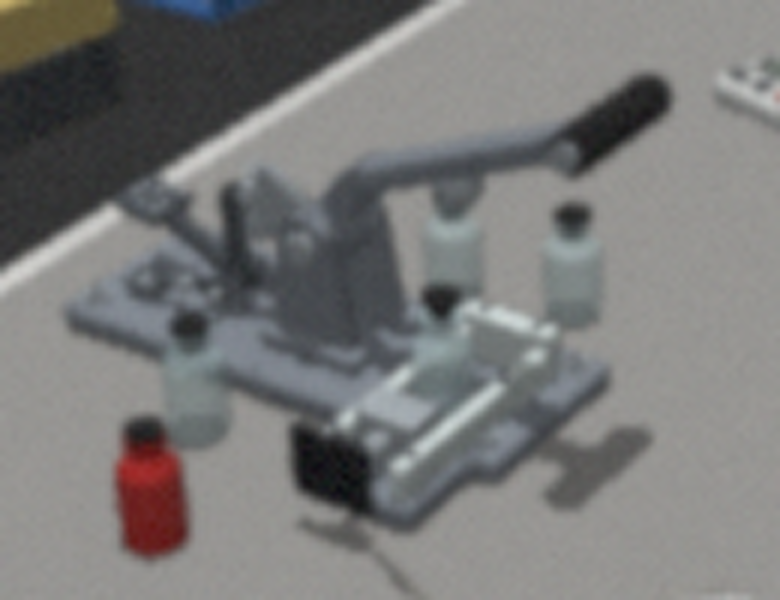

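```bash
cat > fit.py <<'E'
from h import *
from scipy.optimize import least_squares
T=lambda u,v:(200+u/5,145+v/5); S=lambda u,v:(220+u/6,145+v/6)
def pts(p):
    X,Y,a,th,yp=p
    H=lambda y:(.18*np.cos(th)-.027*np.sin(th),y,.073+.18*np.sin(th)+.027*np.cos(th))
    L=np.array([(-.137,.05,.014),(-.137,-.05,.014),(.125,.05,.014),(.125,-.05,.014),H(.035),H(-.035),(.064,yp,.052),(.106,yp,.052),
       (.064,yp,.052),(.064,yp,.016),(.106,yp,.016),(.106,yp,.052),(-.137,-.05,.014),H(.035)])
    c,s=np.cos(a),np.sin(a); return L@np.array([[c,s,0],[-s,c,0],[0,0,1]])+[X,Y,0]
obs=[T(115,147),T(105,293),T(504,167),T(495,313),T(546,138),T(541,260),T(396,403),T(461,408),
     S(293,423),S(300,493),S(362,513),S(370,455),S(70,318),S(650,97)]
def f(p):
    P=pts(p); return (np.r_[proj("top",P[:8]),proj("scene",P[8:])]-obs).ravel()
r=least_squares(f,[.58,.08,-1.5,.41,-.115],loss='soft_l1')
print(np.round(r.x,4)); print(np.round(f(r.x).reshape(-1,2),1).tolist())
E
python3 - <<'E'
from fit import *
X,Y,a,th,yp=r.x
c,s=np.cos(a),np.sin(a)
W=lambda x,y,z:np.round([X+c*x-s*y,Y+s*x+c*y,z],4)
print("plate",W(.085,yp,.034),"handle",W(.18*np.cos(th)-.038*np.sin(th),0,.073+.18*np.sin(th)+.038*np.cos(th)),"xaxis",c,s)
d=np.load("top_d.npy");g=grid("top",d).reshape(-1,3)
def loc(g): return np.c_[(g[:,:2]-[X,Y])@np.array([[c,-s],[s,c]]),g[:,2]]
l=loc(g)
def show(n,m): q=l[m]; print(n,m.sum(),np.round(np.median(q,0),3),np.round(np.percentile(q,[3,97],axis=0),3).tolist())
show("handle",(l[:,2]>.165)&(l[:,0]>.1)&(l[:,0]<.25)&(abs(l[:,1])<.07))
show("pad",(l[:,2]>.045)&(l[:,2]<.07)&(l[:,0]<-.09)&(l[:,0]>-.16)&(abs(l[:,1])<.05))
show("plate",(l[:,2]>.044)&(l[:,2]<.07)&(l[:,0]<.12)&(l[:,0]>.05)&(l[:,1]<-.09)&(l[:,1]>-.15))
show("spare3",(l[:,2]>.05)&(l[:,2]<.07)&(l[:,0]<.04)&(l[:,0]>-.1)&(l[:,1]<-.06)&(l[:,1]>-.15))
show("vial",(l[:,2]>.068)&(l[:,2]<.1)&(l[:,0]<.11)&(l[:,0]>.06)&(l[:,1]<-.02)&(l[:,1]>-.08))
m=(l[:,2]>.045)&(l[:,2]<.07)&(l[:,0]<-.09)&(l[:,0]>-.16)&(abs(l[:,1])<.05)
print("padworld",W(*np.median(l[m],0)))
E
```

```text
[ 0.5821  0.044  -1.5987  0.4107 -0.1152]
[[0.0, -0.0], [-0.4, 0.3], [0.4, -0.3], [0.7, 0.2], [0.5, 0.6], [0.3, -0.2], [-0.0, 0.1], [0.1, -0.3], [-0.7, -0.4], [-0.9, -0.6], [1.7, 1.1], [-0.4, -0.8], [-2.1, -2.6], [0.6, -1.1]]
plate [ 0.4645 -0.0377  0.034 ] handle [ 0.5779 -0.1058  0.1797] xaxis -0.027892740049117657 -0.999610921835367
handle 197 [ 0.152 -0.001  0.178] [[0.139, -0.034, 0.167], [0.163, 0.035, 0.183]]
pad 95 [-0.113  0.003  0.058] [[-0.127, -0.013, 0.049], [-0.093, 0.017, 0.063]]
plate 32 [ 0.079 -0.112  0.051] [[0.064, -0.116, 0.044], [0.102, -0.109, 0.055]]
spare3 31 [-0.021 -0.082  0.057] [[-0.028, -0.095, 0.053], [-0.008, -0.073, 0.061]]
vial 31 [ 0.083 -0.032  0.08 ] [[0.076, -0.039, 0.07], [0.092, -0.023, 0.086]]
padworld [0.5878 0.1571 0.0579]
```

>>> step_arm(deltas=[{"gripper":0,"offset":[2.6,-4.2,0.2],"rot":[0,0,0.12]},{"gripper":0,"offset":[5.2,-8.4,0.4],"rot":[0,0,0.24]},{"gripper":0,"offset":[7.8,-12.6,0.6],"rot":[0,0,0.353]},{"gripper":0,"offset":[10.4,-16.8,0.8],"rot":[0,0,0.353]},{"gripper":0,"offset":[13,-21,1],"rot":[0,0,0.353]}], newtons=30)

```text
clock: 0.6
tool_pos: [0.3441, 0.3221, 0.2411]
tool_rot: [0.014, 1.0, -0.0, -0.0]
ft_force: [1.2, 0.1, 0.4]
gripper_width: 0.142
grip_force: 0.0
```

>>> step_arm(deltas=[{"gripper":0,"offset":[1.0,-4.6,0]},{"gripper":0,"offset":[2,-9.2,0]},{"gripper":0,"offset":[3,-13.8,0]},{"gripper":0,"offset":[4,-18.4,0]},{"gripper":0,"offset":[5,-23,0]}])

```text
$.deltas[0]: bad value
```

>>> step_arm(deltas=[{"gripper":0,"offset":[0.5,-4.3,-2]},{"gripper":0,"offset":[1,-8.6,-4]},{"gripper":0,"offset":[1.5,-12.9,-7]},{"gripper":0,"offset":[1.8,-12.9,-11]},{"gripper":0,"offset":[1.8,-12.9,-11]}])

```text
$.deltas[0]: bad value
```

Each row needs a `rot`, so I'll add it.

>>> step_arm(deltas=[{"gripper":0,"offset":[1.0,-4.6,0],"rot":[0,0,0]},{"gripper":0,"offset":[2,-9.2,0],"rot":[0,0,0]},{"gripper":0,"offset":[3,-13.8,0],"rot":[0,0,0]},{"gripper":0,"offset":[4,-18.4,0],"rot":[0,0,0]},{"gripper":0,"offset":[5,-23,0],"rot":[0,0,0]}])

```text
clock: 1.1
tool_pos: [0.3935, 0.092, 0.2412]
tool_rot: [0.014, 1.0, 0.0, -0.0]
ft_force: [1.3, -0.7, -0.1]
gripper_width: -0.002
grip_force: 0.0
```

>>> step_arm(deltas=[{"gripper":0,"offset":[0.5,-4.3,-2],"rot":[0,0,0]},{"gripper":0,"offset":[1,-8.6,-4],"rot":[0,0,0]},{"gripper":0,"offset":[1.5,-12.9,-7],"rot":[0,0,0]},{"gripper":0,"offset":[1.8,-12.9,-11],"rot":[0,0,0]},{"gripper":0,"offset":[1.8,-12.9,-11],"rot":[0,0,0]}])

```text
clock: 1.6
tool_pos: [0.4079, -0.0355, 0.1269]
tool_rot: [0.016, 1.0, 0.001, -0.004]
ft_force: [-1.6, 0.3, -0.2]
gripper_width: -0.002
grip_force: 0.0
```

>>> step_arm(deltas=[{"gripper":0,"offset":[0,0,-3],"rot":[0,0,0]},{"gripper":0,"offset":[0,0,-6],"rot":[0,0,0]},{"gripper":0,"offset":[0,-0.2,-9],"rot":[0,0,0]},{"gripper":0,"offset":[0,-0.2,-9],"rot":[0,0,0]},{"gripper":0,"offset":[0,-0.2,-9],"rot":[0,0,0]}])

```text
clock: 2.1
tool_pos: [0.4119, -0.0366, 0.0424]
tool_rot: [0.013, 1.0, 0.0, -0.0]
ft_force: [-0.3, -0.1, 0.2]
gripper_width: 0.001
grip_force: 0.0
```

Run:
```python
import cv2
from h import *
p,d=robot.snapshot("scene"); cv2.imwrite("pics/s1.png",cv2.resize(p[125:245,210:370],None,fx=5,fy=5,interpolation=2))
s=robot.read_state(); print(s["tool_pos"],s["ft_force"])
```

```text
[ 0.41279041 -0.03689739  0.04303259] [0.30417614 0.33589413 0.25601283]
```

View pics/s1.png

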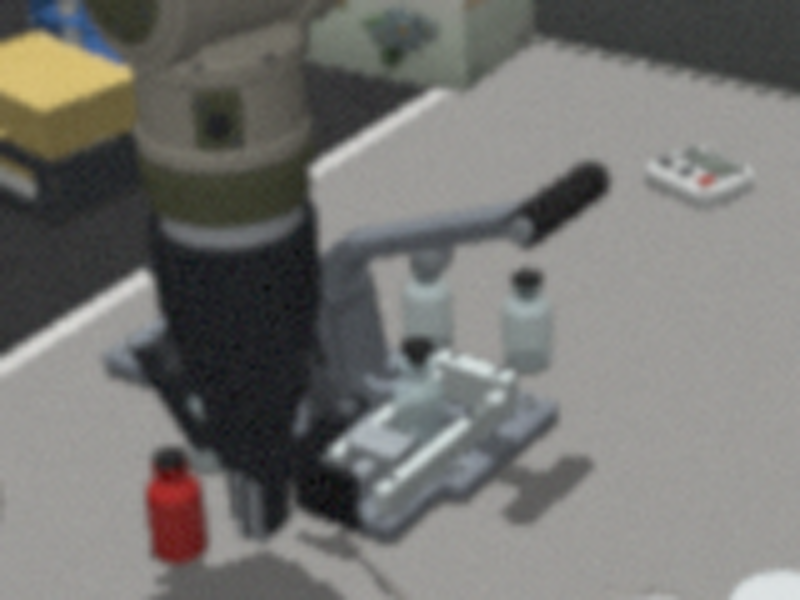

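The shut fingers at (260,505) stand squarely in front of the black push plate at (330,480). The red look-alike at (175,505) is clear.

>>> step_arm(deltas=[{"gripper":0,"offset":[2,-0.05,-0.2],"rot":[0,0,0]},{"gripper":0,"offset":[3.5,-0.1,-0.2],"rot":[0,0,0]},{"gripper":0,"offset":[4.0,-0.1,-0.2],"rot":[0,0,0]},{"gripper":0,"offset":[4.5,-0.1,-0.2],"rot":[0,0,0]},{"gripper":0,"offset":[5,-0.15,-0.2],"rot":[0,0,0]}])

```text
clock: 2.65
tool_pos: [0.4615, -0.0384, 0.04]
tool_rot: [0.014, 1.0, 0.0, -0.0]
ft_force: [-1.4, 0.1, 2.1]
gripper_width: 0.005
grip_force: 1.0
```

>>> step_arm(deltas=[{"gripper":0,"offset":[0.5,-0.01,0],"rot":[0,0,0]},{"gripper":0,"offset":[1.0,-0.02,0],"rot":[0,0,0]},{"gripper":0,"offset":[1.5,-0.04,0],"rot":[0,0,0]},{"gripper":0,"offset":[2,-0.05,0],"rot":[0,0,0]},{"gripper":0,"offset":[2.4,-0.06,0],"rot":[0,0,0]}])

```text
clock: 3.15
tool_pos: [0.4861, -0.0393, 0.0392]
tool_rot: [0.014, 1.0, 0.0, -0.0]
ft_force: [-1.2, -0.2, 0.6]
gripper_width: -0.005
grip_force: 1.0
```

Contact is made at about 1.5 N. I'll keep pushing slowly until it meets the end stop.

>>> step_arm(deltas=[{"gripper":0,"offset":[0.3,-0.01,0],"rot":[0,0,0]},{"gripper":0,"offset":[0.6,-0.02,0],"rot":[0,0,0]},{"gripper":0,"offset":[0.8,-0.02,0],"rot":[0,0,0]},{"gripper":0,"offset":[0.9,-0.02,0],"rot":[0,0,0]},{"gripper":0,"offset":[0.9,-0.02,0],"rot":[0,0,0]}])

```text
clock: 3.65
tool_pos: [0.4912, -0.0393, 0.0388]
tool_rot: [0.014, 1.0, -0.0, -0.003]
ft_force: [-9.0, -1.8, 8.8]
gripper_width: 0.004
grip_force: 5.2
```

>>> step_arm(deltas=[{"gripper":0,"offset":[0.2,0,0],"rot":[0,0,0]},{"gripper":0,"offset":[0.2,0,0],"rot":[0,0,0]},{"gripper":0,"offset":[-2,0,0],"rot":[0,0,0]},{"gripper":0,"offset":[-5,0,0.5],"rot":[0,0,0]},{"gripper":0,"offset":[-7,0,5],"rot":[0,0,0]}])

```text
clock: 4.15
tool_pos: [0.4191, -0.0381, 0.0854]
tool_rot: [0.014, 1.0, 0.002, -0.005]
ft_force: [0.6, 0.5, -0.1]
gripper_width: -0.002
grip_force: 0.0
```

>>> step_arm(deltas=[{"gripper":0,"offset":[-0.5,3,4],"rot":[0,0,0]},{"gripper":0,"offset":[-0.5,7,7],"rot":[0,0,0]},{"gripper":0,"offset":[0,11,10],"rot":[0,0,0]},{"gripper":0,"offset":[0,15,11],"rot":[0,0,0]},{"gripper":0,"offset":[0.5,19.5,11],"rot":[0,0,0]}])

```text
clock: 4.65
tool_pos: [0.4315, 0.1573, 0.2022]
tool_rot: [0.014, 1.0, 0.001, 0.003]
ft_force: [0.9, -0.8, -0.6]
gripper_width: 0.002
grip_force: 0.0
```

Run:
```python
import cv2
from h import *
p,d=robot.snapshot("scene"); q,e=robot.snapshot("top")
cv2.imwrite("pics/s2.png",np.hstack([cv2.resize(p[145:245,250:350],(400,400),interpolation=2),cv2.resize(q[160:235,250:325],(400,400),interpolation=2)]))
s=robot.read_state(); print(s["clock"],s["tool_pos"],s["ft_force"])
```

```text
4.75 [0.43097168 0.16021912 0.20033215] [ 0.22982092 -0.6258211  -0.86906934]
```

View pics/s2.png

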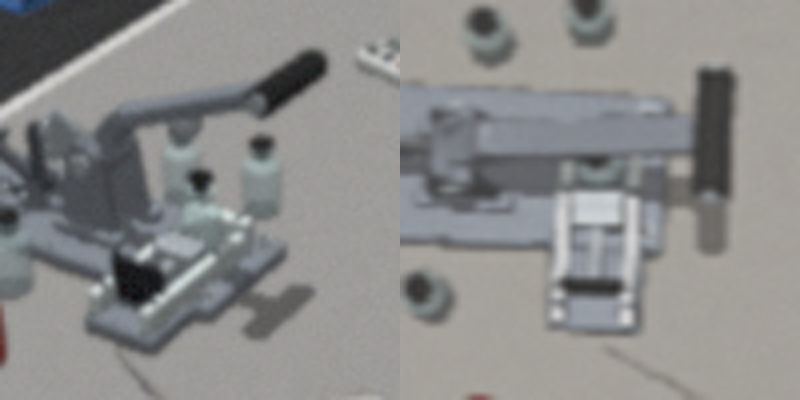

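Run:
```python
from fit import *
p=r.x.copy()
for y in(-.0752,-.078): p[4]=y; P=pts(p); print(proj("top",P[6:8]), proj("scene",P[8:12]).round(1).tolist())
d=robot.snapshot("top")[1]; g=grid("top",d).reshape(-1,3)
X,Y,a=r.x[:3];c,s=np.cos(a),np.sin(a)
l=np.c_[(g[:,:2]-[X,Y])@np.array([[c,-s],[s,c]]),g[:,2]]
m=(l[:,2]>.045)&(l[:,2]<.065)&(l[:,0]<.11)&(l[:,0]>.06)&(l[:,1]<-.05)&(l[:,1]>-.13); print(m.sum(),np.median(l[m],0))
```

```text
[ 0.5821  0.044  -1.5987  0.4107 -0.1152]
[[0.0, -0.0], [-0.4, 0.3], [0.4, -0.3], [0.7, 0.2], [0.5, 0.6], [0.3, -0.2], [-0.0, 0.1], [0.1, -0.3], [-0.7, -0.4], [-0.9, -0.6], [1.7, 1.1], [-0.4, -0.8], [-2.1, -2.6], [0.6, -1.1]]
[[279.91435375 213.23543012]
 [293.01340591 213.87004562]] [[277.7, 208.0], [278.5, 219.2], [291.2, 224.0], [290.6, 212.6]]
[[279.86200775 214.10468577]
 [292.96523609 214.73957123]] [[277.0, 208.5], [277.8, 219.7], [290.6, 224.5], [290.0, 213.1]]
28 [ 0.08478716 -0.07259714  0.05095205]
```

The plate moved 39.5 mm and met a firm stop, so the slide is home, with the vial under the foot. Next is the thumb pad.

>>> step_arm(deltas=[{"gripper":0,"offset":[4.5,0.1,0],"rot":[0,0,0]},{"gripper":0,"offset":[9,0.2,0],"rot":[0,0,0]},{"gripper":0,"offset":[13,0.3,-1],"rot":[0,0,0]},{"gripper":0,"offset":[15.4,0.3,-4],"rot":[0,0,0]},{"gripper":0,"offset":[15.4,0.3,-8],"rot":[0,0,0]}])

```text
clock: 5.3
tool_pos: [0.5895, 0.157, 0.1196]
tool_rot: [0.015, 1.0, 0.0, 0.004]
ft_force: [0.7, 0.3, -0.2]
gripper_width: 0.002
grip_force: 0.0
```

>>> step_arm(deltas=[{"gripper":0,"offset":[0,0,-3],"rot":[0,0,0]},{"gripper":0,"offset":[0,0,-4.5],"rot":[0,0,0]},{"gripper":0,"offset":[0,0,-4.7],"rot":[0,0,0]},{"gripper":0,"offset":[0,0,-4.7],"rot":[0,0,0]},{"gripper":0,"offset":[0,0,-4.7],"rot":[0,0,0]}])

```text
clock: 5.8
tool_pos: [0.5849, 0.1581, 0.0737]
tool_rot: [0.014, 1.0, 0.0, 0.001]
ft_force: [-0.3, -0.4, 0.2]
gripper_width: -0.002
grip_force: 0.0
```

>>> step_arm(deltas=[{"gripper":0,"offset":[0,0.3,-0.8],"rot":[0,0,0]},{"gripper":0,"offset":[0,0.4,-1.4],"rot":[0,0,0]},{"gripper":0,"offset":[0,0.4,-1.8],"rot":[0,0,0]},{"gripper":0,"offset":[0,0.4,-2.2],"rot":[0,0,0]},{"gripper":0,"offset":[0,0.4,-2.5],"rot":[0,0,0]}])

```text
clock: 6.3
tool_pos: [0.5835, 0.1626, 0.0469]
tool_rot: [0.014, 1.0, -0.0, -0.0]
ft_force: [-0.6, -0.2, 0.4]
gripper_width: 0.006
grip_force: 0.0
```

>>> step_arm(deltas=[{"gripper":0,"offset":[0,0,-0.3],"rot":[0,0,0]},{"gripper":0,"offset":[0,0,-0.6],"rot":[0,0,0]},{"gripper":0,"offset":[0,0,-0.9],"rot":[0,0,0]},{"gripper":0,"offset":[0,0,-1.2],"rot":[0,0,0]},{"gripper":0,"offset":[0,0,-1.3],"rot":[0,0,0]}])

```text
clock: 6.8
tool_pos: [0.5837, 0.1625, 0.0341]
tool_rot: [0.014, 1.0, -0.0, -0.0]
ft_force: [-1.3, -0.3, 3.5]
gripper_width: -0.002
grip_force: 1.8
```

>>> step_arm(deltas=[{"gripper":0,"offset":[0,0,-0.15],"rot":[0,0,0]},{"gripper":0,"offset":[0,0,-0.3],"rot":[0,0,0]},{"gripper":0,"offset":[0,0,-0.3],"rot":[0,0,0]}])

```text
clock: 7.1
tool_pos: [0.5839, 0.1625, 0.0335]
tool_rot: [0.014, 1.0, -0.0, 0.001]
ft_force: [-5.5, -0.9, 13.5]
gripper_width: 0.001
grip_force: 6.4
```

>>> step_arm(deltas=[{"gripper":0,"offset":[0,0,2],"rot":[0,0,0]},{"gripper":0,"offset":[0,0,6],"rot":[0,0,0]},{"gripper":0,"offset":[0,0,11],"rot":[0,0,0]},{"gripper":0,"offset":[-4,-2,16],"rot":[0,0,0]},{"gripper":0,"offset":[-8,-5,18],"rot":[0,0,0]}])

```text
clock: 7.6
tool_pos: [0.5195, 0.1229, 0.2053]
tool_rot: [0.013, 1.0, 0.0, 0.003]
ft_force: [-0.0, -0.5, 0.8]
gripper_width: -0.0
grip_force: 0.0
```

>>> step_arm(deltas=[{"gripper":0,"offset":[-2,-4.2,1],"rot":[0,0,0]},{"gripper":0,"offset":[-3,-8.6,2],"rot":[0,0,0]},{"gripper":0,"offset":[-3,-13.4,2],"rot":[0,0,0]},{"gripper":0,"offset":[-3,-18,2],"rot":[0,0,0]},{"gripper":0,"offset":[-3,-21,2],"rot":[0,0,0]}])

```text
clock: 8.1
tool_pos: [0.4876, -0.0903, 0.2227]
tool_rot: [0.015, 1.0, -0.0, 0.001]
ft_force: [-0.1, 0.4, 0.3]
gripper_width: 0.003
grip_force: 0.0
```

Run:
```python
import cv2
from fit import *
p,d=robot.snapshot("scene"); q,e=robot.snapshot("top")
cv2.imwrite("pics/s3.png",np.hstack([cv2.resize(p[145:245,220:320],(400,400),interpolation=2),cv2.resize(q[160:235,215:290],(400,400),interpolation=2)]))
X,Y,a=r.x[:3];c,s=np.cos(a),np.sin(a)
for n,D in(("top",e),("scene",d)):
    g=grid(n,D).reshape(-1,3); l=np.c_[(g[:,:2]-[X,Y])@np.array([[c,-s],[s,c]]),g[:,2]]
    m=(l[:,2]>.022)&(l[:,2]<.07)&(l[:,0]<-.1)&(l[:,0]>-.14)&(abs(l[:,1])<.016); print(n,m.sum(),np.median(l[m],0))
s=robot.read_state(); print(s["clock"],s["tool_pos"],s["ft_force"])
```

```text
[ 0.5821  0.044  -1.5987  0.4107 -0.1152]
[[0.0, -0.0], [-0.4, 0.3], [0.4, -0.3], [0.7, 0.2], [0.5, 0.6], [0.3, -0.2], [-0.0, 0.1], [0.1, -0.3], [-0.7, -0.4], [-0.9, -0.6], [1.7, 1.1], [-0.4, -0.8], [-2.1, -2.6], [0.6, -1.1]]
top 81 [-0.11950688  0.00144364  0.03154133]
scene 54 [-0.11233851 -0.00347439  0.03214988]
8.2 [ 0.48794595 -0.09111562  0.22228112] [-0.37765633  0.85411901  0.53356128]
```

View pics/s3.png

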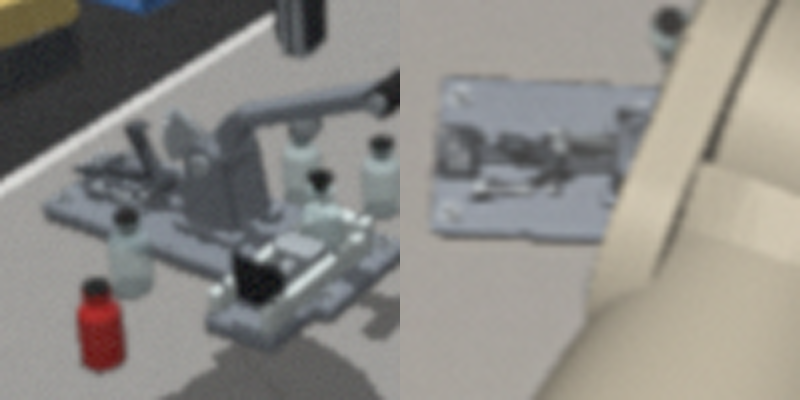

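The pad reads 31.5 mm in both cameras and stays there with nothing touching it, so the pawl is free. Now the handle.

>>> step_arm(deltas=[{"gripper":0,"offset":[4,-0.8,0],"rot":[0,0,0]},{"gripper":0,"offset":[8,-1.7,0],"rot":[0,0,0]},{"gripper":0,"offset":[9,-2.1,-1.5],"rot":[0,0,0]},{"gripper":0,"offset":[9,-2.1,-2.8],"rot":[0,0,0]},{"gripper":0,"offset":[9,-2.1,-3.2],"rot":[0,0,0]}])

```text
clock: 8.7
tool_pos: [0.5755, -0.1073, 0.1874]
tool_rot: [0.014, 1.0, 0.001, -0.003]
ft_force: [-0.5, 0.7, -1.2]
gripper_width: -0.003
grip_force: 0.0
```

>>> step_arm(deltas=[{"gripper":0,"offset":[0,-0.1,-0.5],"rot":[0,0,0]},{"gripper":0,"offset":[0,-0.3,-1],"rot":[0,0,0]},{"gripper":0,"offset":[0,-0.6,-1.5],"rot":[0,0,0]},{"gripper":0,"offset":[0,-0.8,-2],"rot":[0,0,0]},{"gripper":0,"offset":[0,-1,-2.4],"rot":[0,0,0]}])

```text
clock: 9.2
tool_pos: [0.5775, -0.1195, 0.1665]
tool_rot: [0.014, 1.0, -0.001, 0.0]
ft_force: [-2.5, -2.4, 4.4]
gripper_width: 0.001
grip_force: 1.7
```

>>> step_arm(deltas=[{"gripper":0,"offset":[0,-0.1,-0.4],"rot":[0,0,0]},{"gripper":0,"offset":[0,-0.3,-0.8],"rot":[0,0,0]},{"gripper":0,"offset":[0,-0.45,-1.2],"rot":[0,0,0]},{"gripper":0,"offset":[0,-0.6,-1.6],"rot":[0,0,0]},{"gripper":0,"offset":[0,-0.75,-2.0],"rot":[0,0,0]}])

```text
clock: 9.7
tool_pos: [0.5783, -0.1264, 0.146]
tool_rot: [0.014, 1.0, -0.0, 0.0]
ft_force: [0.1, -2.5, 2.7]
gripper_width: -0.002
grip_force: 1.6
```

>>> step_arm(deltas=[{"gripper":0,"offset":[0,-0.1,-0.4],"rot":[0,0,0]},{"gripper":0,"offset":[0,-0.2,-0.8],"rot":[0,0,0]},{"gripper":0,"offset":[0,-0.3,-1.1],"rot":[0,0,0]},{"gripper":0,"offset":[0,-0.4,-1.4],"rot":[0,0,0]},{"gripper":0,"offset":[0,-0.5,-1.7],"rot":[0,0,0]}])

```text
clock: 10.2
tool_pos: [0.5777, -0.131, 0.1288]
tool_rot: [0.014, 1.0, 0.0, -0.0]
ft_force: [0.8, -0.8, 1.7]
gripper_width: 0.004
grip_force: 1.1
```

The arm follows freely, so what remains is the last stretch, where the stopper goes in.

>>> step_arm(deltas=[{"gripper":0,"offset":[0,-0.1,-0.3],"rot":[0,0,0]},{"gripper":0,"offset":[0,-0.2,-0.6],"rot":[0,0,0]},{"gripper":0,"offset":[0,-0.25,-0.9],"rot":[0,0,0]},{"gripper":0,"offset":[0,-0.3,-1.2],"rot":[0,0,0]},{"gripper":0,"offset":[0,-0.3,-1.5],"rot":[0,0,0]}])

```text
clock: 10.7
tool_pos: [0.5778, -0.1346, 0.1151]
tool_rot: [0.014, 1.0, -0.001, 0.0]
ft_force: [-2.5, -2.8, 9.2]
gripper_width: 0.001
grip_force: 4.7
```

>>> step_arm(deltas=[{"gripper":0,"offset":[0,-0.05,-0.2],"rot":[0,0,0]},{"gripper":0,"offset":[0,-0.05,-0.35],"rot":[0,0,0]},{"gripper":0,"offset":[0,-0.05,-0.45],"rot":[0,0,0]},{"gripper":0,"offset":[0,-0.05,-0.45],"rot":[0,0,0]}])

```text
clock: 11.1
tool_pos: [0.5777, -0.1356, 0.1106]
tool_rot: [0.014, 1.0, -0.001, 0.0]
ft_force: [-1.4, -4.7, 7.7]
gripper_width: 0.002
grip_force: 3.8
```

>>> step_arm(deltas=[{"gripper":0,"offset":[0,0,-0.15],"rot":[0,0,0]},{"gripper":0,"offset":[0,0,-0.25],"rot":[0,0,0]},{"gripper":0,"offset":[0,0,-0.25],"rot":[0,0,0]}])

```text
clock: 11.4
tool_pos: [0.5778, -0.1359, 0.109]
tool_rot: [0.014, 1.0, -0.001, 0.0]
ft_force: [-4.6, -4.0, 12.9]
gripper_width: 0.002
grip_force: 6.5
```

>>> step_arm(deltas=[{"gripper":0,"offset":[0,0,-0.15],"rot":[0,0,0]},{"gripper":0,"offset":[0,0,-0.2],"rot":[0,0,0]},{"gripper":0,"offset":[0,0,-0.2],"rot":[0,0,0]}])

```text
clock: 11.7
tool_pos: [0.5778, -0.136, 0.1084]
tool_rot: [0.014, 1.0, -0.002, 0.001]
ft_force: [-5.6, -3.8, 21.4]
gripper_width: 0.002
grip_force: 10.3
```

It now stands solid at 21 N, about level. I'll lift off straight up, back away and check.

>>> step_arm(deltas=[{"gripper":0,"offset":[0,0,1],"rot":[0,0,0]},{"gripper":0,"offset":[0,0,4],"rot":[0,0,0]},{"gripper":0,"offset":[0,0,8.5],"rot":[0,0,0]},{"gripper":0,"offset":[-3,0,12],"rot":[0,0,0]},{"gripper":0,"offset":[-7,1,13],"rot":[0,0,0]}])

```text
clock: 12.2
tool_pos: [0.5097, -0.1254, 0.2383]
tool_rot: [0.014, 1.0, -0.001, 0.003]
ft_force: [-0.4, -0.5, 0.5]
gripper_width: 0.0
grip_force: 0.0
```

>>> step_arm(deltas=[{"gripper":0,"offset":[-3,4,0],"rot":[0,0,0]},{"gripper":0,"offset":[-6,8,0],"rot":[0,0,0]},{"gripper":0,"offset":[-7,12.5,0],"rot":[0,0,0]},{"gripper":0,"offset":[-8,17,0],"rot":[0,0,0]},{"gripper":0,"offset":[-8,21.5,0],"rot":[0,0,0]}])

```text
clock: 12.7
tool_pos: [0.4254, 0.0923, 0.2349]
tool_rot: [0.014, 1.0, 0.001, -0.001]
ft_force: [1.0, 0.5, -0.1]
gripper_width: -0.002
grip_force: 0.0
```

>>> step_arm(deltas=[{"gripper":0,"offset":[-1,4.5,0],"rot":[0,0,0]},{"gripper":0,"offset":[-2,9,0],"rot":[0,0,0]},{"gripper":0,"offset":[-3,13.5,0],"rot":[0,0,0]},{"gripper":0,"offset":[-3,18,0],"rot":[0,0,0]},{"gripper":0,"offset":[-3,18,0],"rot":[0,0,0]}])

```text
clock: 13.2
tool_pos: [0.3962, 0.275, 0.2344]
tool_rot: [0.01, 1.0, 0.001, -0.001]
ft_force: [0.5, -0.7, 0.1]
gripper_width: -0.003
grip_force: 0.0
```

Run:
```python
import cv2
from fit import *
p,d=robot.snapshot("scene"); q,e=robot.snapshot("top")
cv2.imwrite("pics/s4.png",np.hstack([cv2.resize(p[145:245,230:330],(400,400),interpolation=2),cv2.resize(q[160:260,215:315],(400,400),interpolation=2)]))
X,Y,a=r.x[:3];c,s=np.cos(a),np.sin(a)
g=grid("top",e).reshape(-1,3); l=np.c_[(g[:,:2]-[X,Y])@np.array([[c,-s],[s,c]]),g[:,2]]
for n,b in dict(pad=(-.135,-.1,-.016,.016,.022,.07),plate=(.06,.11,-.13,-.05,.045,.065),bar=(.172,.188,-.033,.033,.08,.2)).items():
    m=(l[:,0]>b[0])&(l[:,0]<b[1])&(l[:,1]>b[2])&(l[:,1]<b[3])&(l[:,2]>b[4])&(l[:,2]<b[5]); print(n,m.sum(),np.median(l[m],0))
s=robot.read_state(); print(s["clock"],s["tool_pos"],s["ft_force"])
```

```text
[ 0.5821  0.044  -1.5987  0.4107 -0.1152]
[[0.0, -0.0], [-0.4, 0.3], [0.4, -0.3], [0.7, 0.2], [0.5, 0.6], [0.3, -0.2], [-0.0, 0.1], [0.1, -0.3], [-0.7, -0.4], [-0.9, -0.6], [1.7, 1.1], [-0.4, -0.8], [-2.1, -2.6], [0.6, -1.1]]
pad 79 [-0.11911913  0.0013005   0.03207219]
plate 29 [ 0.08628707 -0.07272136  0.04983802]
bar 109 [ 0.18004807 -0.00019505  0.10885489]
13.3 [0.39652052 0.27137905 0.23431637] [ 0.04833524  0.77523916 -0.09483672]
```

View pics/s4.png

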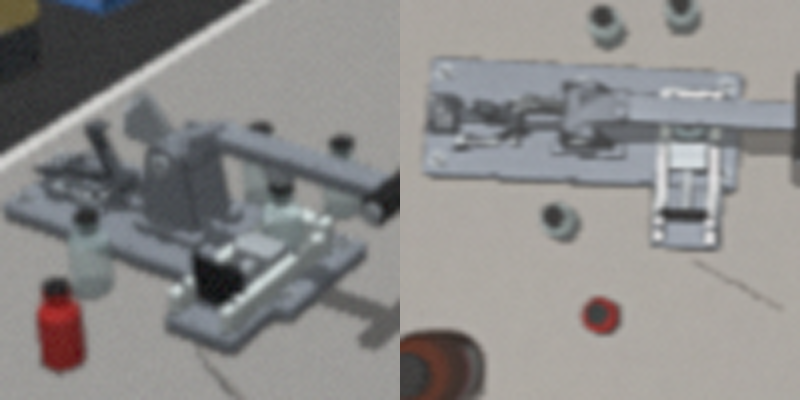

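The arm is level, with the bar's surface at about 109–111 mm. The foot is on the stopper, the slide is home, the pawl is free, and the spare and red vials haven't moved.

```bash
python3 -c "
from plant import robot
print(robot.job_done())"
```

```text
the job is handed in; nothing more can be done
None
```

I closed the vial with fingertip pushes only and handed the job in at about 13 s: slide fully in, pawl snapped free and staying out, arm down level and solid at 21 N. I judged the stopper seated from the arm's position and resistance, not by measuring the stopper itself.

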